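Close the kiln's three vent plugs in order

TASK

Close the vents of the tile kiln before firing: with closed fingertips push the three white ceramic plugs on its lid gently down until each is fully home on its collar, first the small round one, then the square one, and last the large round one. Do not grasp or pull up any plug, and leave the loose pottery and kiln props among the plugs on the lid where they stand.

Things in the scene. Friction and masses are not known exactly. Their poses are not given: they have to be found in the camera images.
- kiln: low flat-bed tile kiln, a olive box 380 x 520 mm (its x, y) with a level concrete-grey lid 165 mm above the table; fixed. Origin under its centre at table height, x away from the robot, z up. Its yaw and place vary. The three vent ports stand on its lid, in any order
- port_small: collar (10 mm high, fixed on the kiln lid, white ceramic) with the plug it carries, the small round plug: round head 30 mm across on a round collar 38 mm across. Origin on the lid's surface in the collar's centre, z up. All three plugs are the same white ceramic and equally high
- plug_small (a joint): how far the small round plug is pushed down, m: 0 to 0.004 at the start (head 12 to 16 mm clear of its collar), 0.016 fully home with the head down on the collar, a hard stop. Negative: pulled up. It slides with about 4 N of friction and stays where it is left, without spring
- plug_small_top (a point): centre of the flat top of that plug's head (head 14 mm thick); 36 to 40 mm above the lid at the start, 24 mm above it when home. Moves down with the plug
- port_square: collar (10 mm high, fixed on the kiln lid, white ceramic) with the plug it carries, the square plug: square head 42 x 42 mm on a square collar 52 x 52 mm. Origin on the lid's surface in the collar's centre, z up. All three plugs are the same white ceramic and equally high
- plug_square (a joint): how far the square plug is pushed down, m: 0 to 0.004 at the start (head 12 to 16 mm clear of its collar), 0.016 fully home with the head down on the collar, a hard stop. Negative: pulled up. It slides with about 4 N of friction and stays where it is left, without spring
- plug_square_top (a point): centre of the flat top of that plug's head (head 14 mm thick); 36 to 40 mm above the lid at the start, 24 mm above it when home. Moves down with the plug
- port_large: collar (10 mm high, fixed on the kiln lid, white ceramic) with the plug it carries, the large round plug: round head 64 mm across on a round collar 76 mm across. Origin on the lid's surface in the collar's centre, z up. All three plugs are the same white ceramic and equally high
- plug_large (a joint): how far the large round plug is pushed down, m: 0 to 0.004 at the start (head 12 to 16 mm clear of its collar), 0.016 fully home with the head down on the collar, a hard stop. Negative: pulled up. It slides with about 4 N of friction and stays where it is left, without spring
- plug_large_top (a point): centre of the flat top of that plug's head (head 14 mm thick); 36 to 40 mm above the lid at the start, 24 mm above it when home. Moves down with the plug
- tube_prop: loose terracotta tube, 36 mm across, 45 mm high, standing on the kiln lid; origin under its centre
- cone_pack: loose terracotta bar 20 x 80 x 12 mm (along its y) with three little cones, 45 mm high in all, on the kiln lid; origin under its centre
- tea_bowl: loose green glazed cup, 64 mm across, 42 mm high, on the kiln lid; origin under its centre
- block_prop: loose brick-red block 34 x 34 mm, 38 mm high, on the kiln lid; origin under its centre
- stilt: loose three-armed cream kiln stilt, about 52 mm across, 22 mm high, standing on the kiln lid; origin under its centre

How it is judged:
By the outcome, as a careful person would: the job done as asked, in the order asked, and still so for the second after the job is handed in, with the robot touching nothing.
It also fails if it takes over 45 s, if anything falls off the work surface, if the arm or the gripper's body presses on something with over 40 N, if the wrist force passes 120 N, or if a joint passes its speed limit or range.

ROBOT

A 7-joint arm with a two-finger parallel gripper is mounted at the origin on the work surface. World frame = base frame: x ahead of the robot, y to its left, z up, the work surface at z = 0. Lengths are in mm, angles in rad, forces in N, time in s.
With the tool pointing down it reaches from about 350 to 900 mm from the base axis. Payload 7.2 kg.
Tool frame: the origin (TCP) lies at the very end of the fingers, on their centre line; the grasp point (between the pads) lies 19 mm behind it (ctrl.pinch_z is the distance from the TCP to the grasp point, in mm); z points along the fingers, y is the line along which they close (so a half turn about z gives the same grasp; the last joint's range is limited). The gripper opens to 88 mm and grips with 3 to 60 N. Pads are 20 mm wide; open, the fingers measure 115 mm over their backs; the gripper's body (75 mm by 178 mm) begins 61 mm behind the grasp point.
Start: joints at [-1.412, 0.411, -0.013, 1.596, 0.006, 1.134, -0.082], TCP at [140.547, 608.995, 222.653] pointing down, gripper open.
Joint ranges: [-2.95, 2.95], [-0.29, 1.99], [-1.47, 1.44], [0.14, 2.54], [-1.03, 4.17], [0.13, 1.85], [-2.86, 2.86]. Speed limits (rad/s): [2.39, 2.39, 3.01, 3.01, 3.14, 3.14, 3.14].

INTERFACE

Orientations are given as a rotation vector (axis times angle).
In Python, from station import status, cams, ticket, ctrl gives the robot as it stands.
- The arm moves only by the tool jog_arm, never from a script. Its argument "motion" is text: rows parted by semicolons, each of 5 numbers parted by spaces: the shift along the tool's x, y, z in cm, then the turn about the tool's z in degrees, then the closure, from -1 (fully open) to 1 (shut). A call has 1 to 8 rows; each row shifts and turns the commanded pose from where the row before left it, along the tool's axes as they then stand; what a row does not reach is not made up. A row lasts 1/10 s, in which the tool goes at most 50 mm and 8.59 degrees, less where a joint would pass 70% of its speed; a pose out of reach is approached as far as the arm can. A call with a gripper value outside its range is refused whole. The fingers move at their own pace and stop on an object; the grip force is fixed at half the most. Time passes only in rows, so rows that do not move let the fingers close. It gives the time, the measured TCP pose, the force, the opening and the grip force at its end, in the units of the state.
- status.state(): the state, without advancing time (a new reading comes with each control period).
- cams.snapshot(name): name is "side" or "top" or "wrist"; returns the picture (420x560x3 uint8, red, green, blue); there is no depth.
- cams.camera_model(name): a dict with "K" (3x3 intrinsics, pixels), "T" (4x4, takes a point from camera to world coordinates). Camera axes: x right, y up, looking along -z (the intrinsics and any distortion apply to the point x, -y, -z); pixel columns grow to the right and rows downward; lengths in mm; the calibration is good to about 2 mm. A picture is of the moment at which its call begins: read the wrist's pose just before it. camera_model takes no time and is no camera call; for the wrist camera it gives the pose at the moment of the call.
- ticket.hand_in(): hands the job in; it is judged then, once.
The state is a dict: "time_s": time; "joint_pos": joint angles; "joint_vel": joint speeds; "tau": joint torques, N m; "ee_pos": TCP position; "eef_rot": TCP orientation; "wrist_force": force on the tool from outside, world axes, zero at the start; "wrist_torque": the same for the moment, N m; "width": finger opening in mm; "gripper_force": force on a finger pad.
Only numpy, scipy, OpenCV 4.12 (cv2) and the standard library are available. Lean on these libraries where they do the work, as an engineer would, in place of code of your own. Each camera call takes 0.05 s, during which the arm holds its last target. There are 200 camera calls.

## Working session

There is one attempt and no reset: what is moved stays moved. The work goes in short steps, Python scripts to look and compute and a tool call to move; the robot and the scene stay as the last step left them, time stands still between calls to the robot, and variables do not carry over. Pictures are saved under pics/ and viewed, at most 10 in all, crops included, and the job is handed in when it is done.

Besides the shell and the picture viewer there is one more tool, called after "Call:" by a JSON object that holds its "name" and its "arguments". jog_arm: Moves the arm, as the interface text tells. Its arguments: {"type":"object","properties":{"motion":{"type":"string"}},"required":["motion"]}

```bash
mkdir -p pics; ls
cat > h.py <<'E'
from station import status, cams, ticket, ctrl
import numpy as np, cv2
from scipy.spatial.transform import Rotation as R
def snap(n,f):
    M=cams.camera_model(n); im=cams.snapshot(n); cv2.imwrite('pics/'+f,im[:,:,::-1]); return im,M
def cast(M,uv,z):
    K,T=np.array(M['K']),np.array(M['T'])
    d=np.linalg.inv(K)@[uv[0],uv[1],1]; d=T[:3,:3]@[d[0],-d[1],-d[2]]
    o=T[:3,3]; return o+d*(z-o[2])/d[2]
def proj(M,p):
    T=np.array(M['T']); c=T[:3,:3].T@(np.array(p)-T[:3,3]); q=np.array(M['K'])@[c[0],-c[1],-c[2]]; return q[:2]/q[2]
E
python3 - <<'E'
from h import *
s=status.state(); print(s)
for n in('top','side','wrist'):
    im,M=snap(n,n+'0.png'); print(n,M)
E
```

```text
pics
{'time_s': 0.0, 'joint_pos': array([-1.41222567,  0.41189825, -0.01271915,  1.59700645,  0.00561095,
        1.13431991, -0.0821847 ]), 'joint_vel': array([-0.00094409, -0.00025948,  0.00101838, -0.00119492,  0.00163947,
       -0.00096891, -0.00150547]), 'tau': array([-1.14998969e-03, -5.87947440e+01,  6.41477779e-01, -2.91074198e+01,
       -5.37084904e-02,  1.83743209e-02,  1.50453566e-04]), 'ee_pos': array([140.44843803, 608.50570528, 221.82547256]), 'eef_rot': array([-3.55361313e-01, -3.12136758e+00,  2.50551599e-03]), 'wrist_force': array([ 0.46332095, -0.68900182, -0.16778993]), 'wrist_torque': array([ 0.00108364, -0.01517588, -0.01830377]), 'gripper_force': 0.0, 'width': 87.88763702951458}
top {'K': array([[526.66795592,   0.        , 273.05196115],
       [  0.        , 526.66795592, 205.36159918],
       [  0.        ,   0.        ,   1.        ]]), 'T': array([[-4.93970309e-03,  9.83476358e-01, -1.80969205e-01,
         3.61887989e+02],
       [-9.99896407e-01, -7.30435062e-03, -1.24024680e-02,
         7.70181673e+00],
       [-1.35193965e-02,  1.80889194e-01,  9.834
[... 450 characters left out ...]
80232945e+02],
       [-6.39641376e-03,  7.10271530e-01,  7.03898742e-01,
         7.23953335e+02],
       [ 0.00000000e+00,  0.00000000e+00,  0.00000000e+00,
         1.00000000e+00]])}
wrist {'K': array([[292.85068332,   0.        , 283.73583455],
       [  0.        , 292.85068332, 208.67941184],
       [  0.        ,   0.        ,   1.        ]]), 'T': array([[ 2.24935992e-01, -9.37839291e-01, -2.64312814e-01,
         6.78476261e+01],
       [ 9.74373034e-01,  2.16224848e-01,  6.20000492e-02,
         6.26244277e+02],
       [-9.95084106e-04, -2.71485321e-01,  9.62442066e-01,
         3.83871253e+02],
       [ 0.00000000e+00,  0.00000000e+00,  0.00000000e+00,
         1.00000000e+00]])}
```

View pics/top0.png

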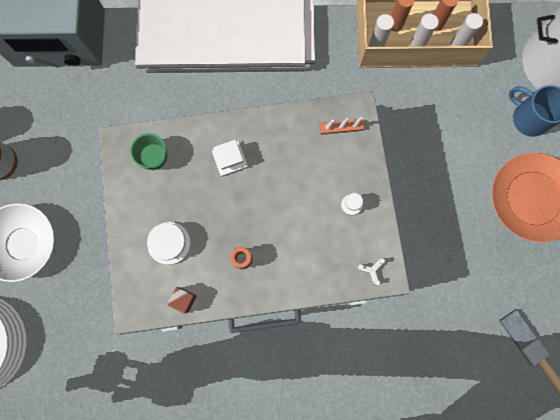

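View pics/side0.png

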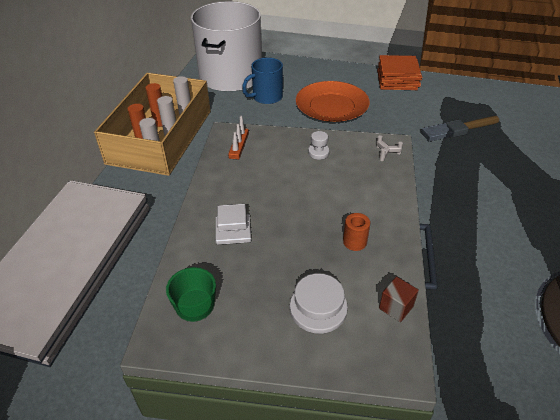

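Top view: small plug at about (352,202), square (229,156), large (168,242). Side view: small (319,138), square (232,215), large (319,294). The props are all clear of the plugs by at least 60 mm.

Run:
```python
from h import *
from scipy.optimize import least_squares
P={'small':((352,202),(319,138)),'square':((229,156),(232,213)),'large':((168,241),(319,293))}
D={'top':cams.camera_model('top'),'side':cams.camera_model('side')}
I={n:cv2.imread(f'pics/{n}0.png') for n in D}
for k,uv in P.items():
    c={}
    for n,p in zip(D,uv):
        g=cv2.cvtColor(I[n],cv2.COLOR_BGR2HSV); r=45
        m=((g[...,2]>(215))&(g[...,1]<30)).astype(np.uint8)
        N,L,S,C=cv2.connectedComponentsWithStats(m)
        l=L[p[1],p[0]]; print(k,n,S[l],C[l].round(1),cast(D[n],p,203).round(1),cast(D[n],C[l],203).round(1))
    f=lambda x:np.r_[proj(D['top'],x)-uv[0],proj(D['side'],x)-uv[1]]
    s=least_squares(f,[500,0,200]); print('tri',s.x.round(1),s.fun.round(1))
for uv in((100,128),(374,93),(408,292),(116,333)): print('lid',cast(D['top'],uv,165).round(0))
W=[]
for k in P:
    for i,n in enumerate(D):
        u,v=P[k][i]; W.append(cv2.resize(I[n][v-35:v+35,u-35:u+35],(260,260),interpolation=0))
cv2.imwrite('pics/c.png',np.vstack([np.hstack(W[::2]),np.hstack(W[1::2])]))
```

```text
small top [341 193  22  22 321] [351.4 202.9] [ 530.7 -116.8  203. ] [ 529.1 -115.7  203. ]
small side [     0      0    560    420 235131] [279.5 209.5] [ 530.8 -115.3  203. ] [551.9  71.4 203. ]
tri [ 531.  -116.9  201.8] [-0. -0.  0.  0.]
square top [212 140  30  35 640] [226.3 155.6] [614.4  95.7 203. ] [615.1 100.5 203. ]
square side [     0      0    560    420 235131] [279.5 209.5] [617.7  95.8 203. ] [551.9  71.4 203. ]
tri [616.3  95.9 202.9] [-0.1 -1.1  0.9  0.3]
large top [ 147  222   37   42 1167] [165.1 242.6] [465.4 198.2 203. ] [462.7 203.2 203. ]
large side [     0      0    560    420 235131] [279.5 209.5] [465.  204.4 203. ] [551.9  71.4 203. ]
tri [465.8 199.6 196.4] [-0.   0.2 -0.2 -0. ]
lid [681. 339. 165.]
lid [ 744. -170.  165.]
lid [ 378. -214.  165.]
lid [311. 291. 165.]
```

View pics/c.png

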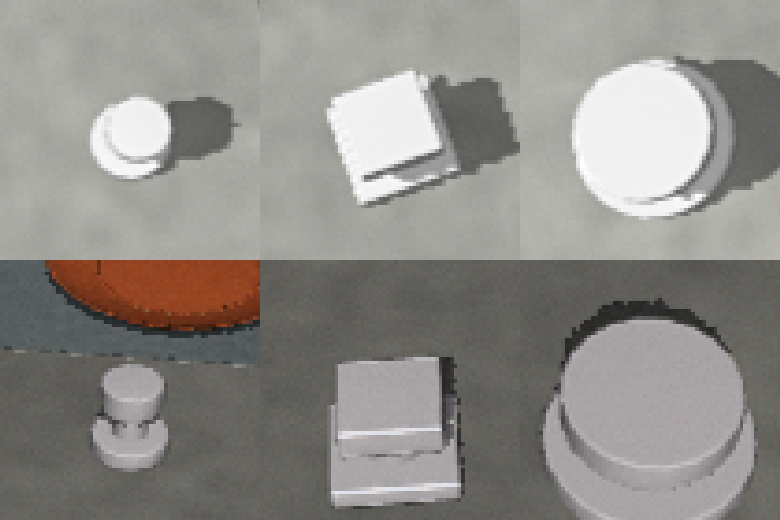

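The crop shows the head-top outlines clearly. Head-top centres in the top view: small (353.9,201.5), square (227.9,154.9), large (166.1,241.3). In the side view: (319.5,136.4), (231.7,214.3), (319.8,293.8).

Run:
```python
from h import *
from scipy.optimize import least_squares
P={'small':((353.9,201.5),(319.5,136.4)),'square':((227.9,154.9),(231.7,214.3)),'large':((166.1,241.3),(319.8,293.8))}
D=[cams.camera_model(n) for n in('top','side')]
s=status.state(); Rm=R.from_rotvec(s['eef_rot']).as_matrix(); print(Rm.round(3))
for k,uv in P.items():
    f=lambda x:np.r_[proj(D[0],x)-uv[0],proj(D[1],x)-uv[1]]
    x=least_squares(f,[500,0,200]).x; print(k,x.round(1),f(x).round(1),'tool cm',(Rm.T@(x-s['ee_pos'])/10).round(2))
```

```text
[[-0.974  0.225 -0.   ]
 [ 0.225  0.974 -0.001]
 [-0.    -0.001 -1.   ]]
small [ 531.2 -120.1  203.1] [ 0.   0.2 -0.2 -0.1] tool cm [-54.46 -62.22   1.97]
square [617.2  97.8 202.2] [-0.  -0.3  0.3  0.1] tool cm [-57.93 -39.06   2.03]
large [464.6 202.3 198.8] [-0.   0.5 -0.3 -0.1] tool cm [-40.72 -32.3    2.36]
```

Call:
{"name": "jog_arm", "arguments": {"motion": "0 0 -4 0 1; -2.5 -2.9 0 0 1; -2.5 -2.9 0 0 1; -2.5 -2.9 0 0 1; -2.5 -2.9 0 0 1; -2.5 -2.9 0 0 1; -2.5 -2.9 0 0 1; -2.5 -2.9 0 0 1"}}

```text
time_s: 0.95
ee_pos: [265.9, 370.2, 262.5]
eef_rot: [-0.355, -3.121, 0.0]
wrist_force: [0.6, 0.9, 1.1]
width: 27.6
gripper_force: 0.0
```

Call:
{"name": "jog_arm", "arguments": {"motion": "-2.5 -2.9 0 0 1; -2.5 -2.9 0 0 1; -2.5 -2.9 0 0 1; -2.5 -2.9 0 0 1; -2.5 -2.9 0 0 1; -2.5 -2.9 0 0 1; -2.5 -2.9 0 0 1; -2.5 -2.9 0 0 1"}}

```text
time_s: 1.75
ee_pos: [408.5, 99.3, 262.7]
eef_rot: [0.355, 3.121, 0.001]
wrist_force: [0.2, 0.9, 0.1]
width: 0.5
gripper_force: 0.0
```

Call:
{"name": "jog_arm", "arguments": {"motion": "-2.5 -2.8 0 0 1; -2.5 -2.8 0 0 1; -2.5 -2.8 0 0 1; -2.5 -2.8 0 0 1; -2.5 -2.8 0 0 1; -2.5 -2.8 0 0 1; -2.0 -1.9 0 0 1; 0 0 0 0 1"}}

```text
time_s: 2.55
ee_pos: [532.5, -123.2, 262.4]
eef_rot: [0.362, 3.12, -0.004]
wrist_force: [-0.7, 0.1, -0.2]
width: 0.1
gripper_force: 0.0
```

Run:
```python
from h import *
print(status.state()['ee_pos'])
im,M=snap('wrist','w1.png'); a,N=snap('side','s1.png')
print('pred',proj(M,(531.2,-120.1,203)),'tcp',proj(M,status.state()['ee_pos']))
u,v=319,137; w=[im,a]
c=cv2.resize(a[v-60:v+45,u-70:u+70],(560,420))
cv2.imwrite('pics/v1.png',cv2.resize(np.hstack([im,c]),(800,300))[:,:,::-1])
```

```text
[ 532.48326286 -123.22792255  262.36463598]
pred [286.40240756 221.17920498] tcp [287.68532277 252.13374699]
```

View pics/v1.png

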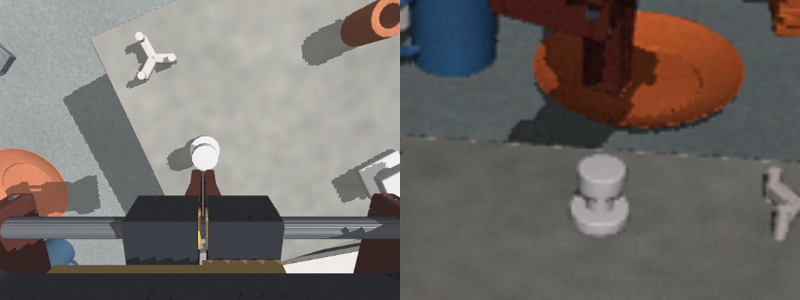

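The wrist view shows the small head at about (285,220) against a predicted (286,221), so the estimate holds. I'll correct by 0.2/0.3 cm and descend.

Call:
{"name": "jog_arm", "arguments": {"motion": "0.2 0.3 1.5 0 1; 0 0 1.5 0 1; 0 0 1.0 0 1; 0 0 0.8 0 1; 0 0 0.5 0 1; 0 0 0.3 0 1; 0 0 0.3 0 1; 0 0 0.2 0 1"}}

```text
time_s: 3.45
ee_pos: [530.6, -116.2, 201.9]
eef_rot: [0.356, 3.121, 0.001]
wrist_force: [-1.0, 0.2, 3.7]
width: -0.1
gripper_force: 1.9
```

Call:
{"name": "jog_arm", "arguments": {"motion": "0 0 0.2 0 1; 0 0 0.2 0 1; 0 0 0.2 0 1; 0 0 0.2 0 1; 0 0 0 0 1"}}

```text
time_s: 3.95
ee_pos: [530.5, -116.3, 193.3]
eef_rot: [0.355, 3.121, -0.0]
wrist_force: [1.1, 0.5, 0.6]
width: 0.4
gripper_force: 0.2
```

Call:
{"name": "jog_arm", "arguments": {"motion": "0 0 0.1 0 1; 0 0 0.1 0 1; 0 0 0.1 0 1; 0 0 0.1 0 1; 0 0 0 0 1"}}

```text
time_s: 4.45
ee_pos: [530.5, -116.3, 189.5]
eef_rot: [0.355, 3.121, -0.0]
wrist_force: [0.3, -0.4, 1.3]
width: 0.6
gripper_force: 0.8
```

Call:
{"name": "jog_arm", "arguments": {"motion": "0 0 0.1 0 1; 0 0 0.1 0 1; 0 0 0 0 1"}}

```text
time_s: 4.75
ee_pos: [530.7, -116.3, 189.2]
eef_rot: [0.356, 3.12, 0.002]
wrist_force: [-6.1, 2.5, 17.9]
width: 0.6
gripper_force: 9.2
```

Hard stop met at z = 189.2, which is the expected home height of 189, with 18 N. I'll lift and go to the square plug.

Call:
{"name": "jog_arm", "arguments": {"motion": "0 0 -1 0 1; 0 0 -2.5 0 1; 0 0 -2 0 1; -0.6 3.8 0 0 1; -0.6 3.8 0 0 1; -0.6 3.8 0 0 1; -0.6 3.8 0 0 1; -0.6 3.8 0 0 1"}}

```text
time_s: 5.55
ee_pos: [602.6, 63.5, 242.5]
eef_rot: [-0.356, -3.121, 0.001]
wrist_force: [0.0, 0.9, 0.3]
width: 0.5
gripper_force: 0.0
```

Call:
{"name": "jog_arm", "arguments": {"motion": "-0.6 3.8 0 0 1; 0 0 0 0 1; 0 0 0 0 1"}}

```text
time_s: 5.85
ee_pos: [616.5, 98.4, 241.8]
eef_rot: [-0.353, -3.121, 0.002]
wrist_force: [0.1, -0.8, 0.5]
width: 0.6
gripper_force: 0.0
```

Run:
```python
from h import *
p=status.state()['ee_pos'];print(p)
im,M=snap('wrist','w2.png'); a,N=snap('side','s2.png'); t,Q=snap('top','t2.png')
print('pred',proj(M,(617.2,97.8,202)))
u,v=319,137
c=cv2.resize(a[v-60:v+45,u-70:u+70],(560,420))
cv2.imwrite('pics/v2.png',cv2.resize(np.hstack([im,c]),(800,300))[:,:,::-1])
```

```text
[616.52001837  98.39522067 241.8480672 ]
pred [282.20993163 233.12913317]
```

View pics/v2.png

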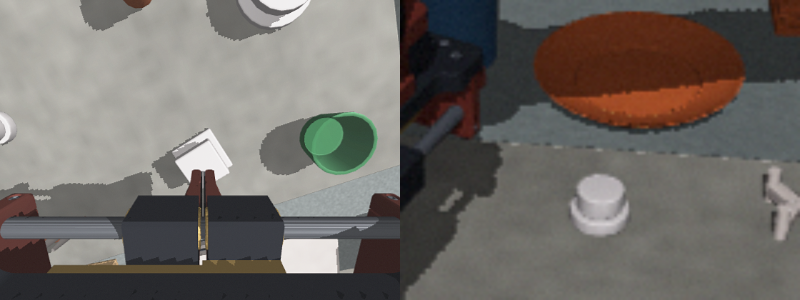

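The small plug is seated, with its head on the collar. The fingertips are over the middle of the square head at about (202,163) in the picture. I'll descend.

Call:
{"name": "jog_arm", "arguments": {"motion": "0 0 1.0 0 1; 0 0 1.0 0 1; 0 0 0.8 0 1; 0 0 0.4 0 1; 0 0 0.3 0 1; 0 0 0.2 0 1; 0 0 0.2 0 1; 0 0 0.2 0 1"}}

```text
time_s: 6.8
ee_pos: [617.0, 97.9, 202.0]
eef_rot: [0.355, 3.121, 0.001]
wrist_force: [-2.1, -1.0, 4.5]
width: 0.3
gripper_force: 1.9
```

Call:
{"name": "jog_arm", "arguments": {"motion": "0 0 0.2 0 1; 0 0 0.2 0 1; 0 0 0.2 0 1; 0 0 0.2 0 1; 0 0 0.1 0 1; 0 0 0.1 0 1; 0 0 0 0 1"}}

```text
time_s: 7.5
ee_pos: [617.0, 97.9, 191.5]
eef_rot: [0.355, 3.121, 0.0]
wrist_force: [0.8, 0.1, 2.0]
width: 0.5
gripper_force: 0.9
```

Call:
{"name": "jog_arm", "arguments": {"motion": "0 0 0.1 0 1; 0 0 0.1 0 1; 0 0 0.1 0 1; 0 0 0.1 0 1; 0 0 0 0 1"}}

```text
time_s: 8.0
ee_pos: [617.1, 97.8, 189.3]
eef_rot: [0.356, 3.12, 0.002]
wrist_force: [-3.8, 0.3, 15.0]
width: 0.5
gripper_force: 7.6
```

Hard stop at z = 189.3 with 15 N, so the square plug is home. Now the large one.

Call:
{"name": "jog_arm", "arguments": {"motion": "0 0 -1 0 1; 0 0 -2.5 0 1; 0 0 -2 0 1; 3.4 1.35 0 0 1; 3.4 1.35 0 0 1; 3.4 1.35 0 0 1; 3.4 1.35 0 0 1; 3.4 1.35 0 0 1"}}

```text
time_s: 8.8
ee_pos: [464.7, 202.3, 242.4]
eef_rot: [-0.355, -3.121, 0.001]
wrist_force: [0.4, 0.7, 0.8]
width: 0.7
gripper_force: 0.0
```

Call:
{"name": "jog_arm", "arguments": {"motion": "0 0 0 0 1; 0 0 0 0 1"}}

```text
time_s: 9.0
ee_pos: [465.9, 202.2, 242.7]
eef_rot: [-0.352, -3.122, -0.0]
wrist_force: [0.7, -0.7, 0.6]
width: 0.6
gripper_force: 0.0
```

Run:
```python
from h import *
im,M=snap('wrist','w3.png'); a,N=snap('side','s3.png')
u,v=232,215
c=cv2.resize(a[v-60:v+45,u-70:u+70],(560,420))
cv2.imwrite('pics/v3.png',cv2.resize(np.hstack([im,c]),(800,300))[:,:,::-1])
```

```text
(no output)
```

View pics/v3.png

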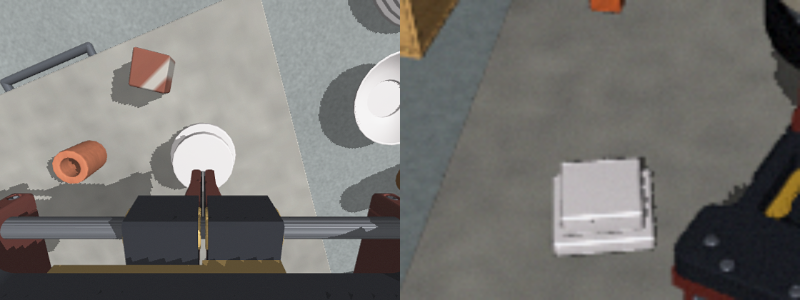

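The square plug is seated. The fingertips at (203,175) sit over the middle of the large head, which is centred at about (202,165).

Call:
{"name": "jog_arm", "arguments": {"motion": "0 0 1.0 0 1; 0 0 1.0 0 1; 0 0 0.8 0 1; 0 0 0.4 0 1; 0 0 0.3 0 1; 0 0 0.2 0 1; 0 0 0.2 0 1; 0 0 0.2 0 1"}}

```text
time_s: 9.9
ee_pos: [466.5, 201.9, 201.7]
eef_rot: [0.355, 3.121, 0.001]
wrist_force: [0.2, -0.7, 1.4]
width: 0.4
gripper_force: 0.9
```

Call:
{"name": "jog_arm", "arguments": {"motion": "0 0 0.2 0 1; 0 0 0.2 0 1; 0 0 0.2 0 1; 0 0 0.2 0 1; 0 0 0.1 0 1; 0 0 0.1 0 1; 0 0 0 0 1"}}

```text
time_s: 10.6
ee_pos: [466.5, 201.9, 191.5]
eef_rot: [0.355, 3.121, 0.0]
wrist_force: [1.6, 0.8, 1.7]
width: 0.4
gripper_force: 0.6
```

Call:
{"name": "jog_arm", "arguments": {"motion": "0 0 0.1 0 1; 0 0 0.1 0 1; 0 0 0.1 0 1; 0 0 0 0 1"}}

```text
time_s: 11.0
ee_pos: [466.5, 201.9, 189.3]
eef_rot: [0.356, 3.121, 0.001]
wrist_force: [-1.8, -0.1, 9.6]
width: 0.3
gripper_force: 5.1
```

Stop felt at 9.6 N. One more millimetre to be sure it is home, then lift well clear.

Call:
{"name": "jog_arm", "arguments": {"motion": "0 0 0.1 0 1; 0 0 0 0 1"}}

```text
time_s: 11.2
ee_pos: [466.6, 202.0, 189.2]
eef_rot: [0.356, 3.121, 0.002]
wrist_force: [-4.8, -2.8, 20.3]
width: 0.4
gripper_force: 9.7
```

Call:
{"name": "jog_arm", "arguments": {"motion": "0 0 -1 0 1; 0 0 -3 0 1; 0 0 -4 0 1; 0 4 -2 0 1; 0 4 0 0 1; 0 4 0 0 1; 0 4 0 0 1; 0 0 0 0 1"}}

```text
time_s: 12.0
ee_pos: [500.8, 363.6, 285.7]
eef_rot: [-0.345, -3.121, 0.001]
wrist_force: [-0.4, 0.7, -0.6]
width: 0.3
gripper_force: 0.0
```

Call:
{"name": "jog_arm", "arguments": {"motion": "0 4 0 0 1; 0 4 0 0 1; 0 3 0 0 1; 0 0 0 0 1; 0 0 0 0 1"}}

```text
time_s: 12.5
ee_pos: [526.9, 464.2, 286.5]
eef_rot: [-0.355, -3.121, 0.004]
wrist_force: [-0.4, -0.3, 0.3]
width: 0.6
gripper_force: 0.0
```

Run:
```python
from h import *
a,N=snap('side','s4.png'); b,_=snap('top','t4.png')
cv2.imwrite('pics/v4.png',cv2.resize(np.hstack([a,b]),(800,300),interpolation=cv2.INTER_AREA)[:,:,::-1])
```

```text
(no output)
```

View pics/v4.png

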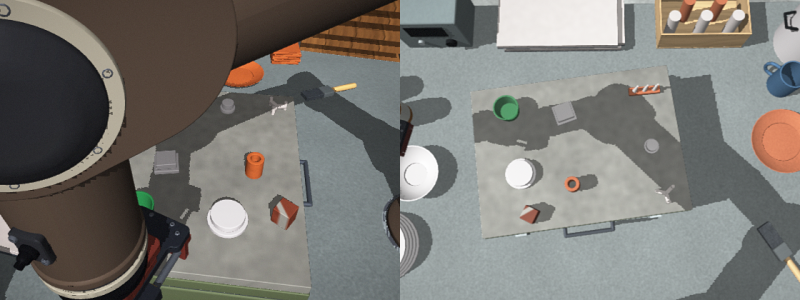

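All three plugs are seated, the props stand where they were, and the arm is clear.

```bash
python3 -c "
from station import ticket; print(ticket.hand_in())"
```

```text
the job is handed in; nothing more can be done
None
```

I pushed the small round, square and large round plugs fully home in that order. Each met its hard stop at about 189 mm, at no more than about 20 N. The loose pottery and props still stand where they were, and the job was handed in about 13 s into the 45 s limit.

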